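# Get the polish tin out from behind the containers

### The arm

A 7-joint arm with a two-finger parallel gripper is mounted at the origin on the work surface. World frame = base frame: x ahead of the robot, y to its left, z up, the work surface at z = 0. Lengths are in m, angles in rad, forces in N, time in s.
With the tool pointing down it reaches from about 0.35 to 0.775 m from the base axis. Payload 3.1 kg.
Tool frame: the origin (TCP) lies between the finger pads; the fingertips stand arm.tip_extent ahead of it and the grasp point (between the pads) lies 5 mm behind it (arm.tip_extent is the distance from the TCP to the fingertips, in m); x points along the fingers, y is the direction in which the jaws open and shut, and the axes are right-handed (so a half turn about x gives the same grasp; the last joint's range is limited). The gripper opens to 85 mm and grips with 20 to 120 N. Pads are 22 mm wide; open, the fingers measure 114 mm over their backs; the gripper's body (76 mm by 85 mm) begins 54 mm behind the grasp point. The pads swing forward as they close: fully open they stand 13 mm farther back than shut.
Start: joints at [-1.159, 0.311, 0.014, 1.512, -0.004, 1.319, -0.027], TCP at [0.241, 0.494, 0.245] pointing down, gripper open.
Joint ranges: [-2.7, 2.7], [-0.3, 1.91], [-1.27, 1.3], [0.12, 2.57], [-1.44, 4.58], [0.2, 2.03], [-3.05, 3.05]. Speed limits (rad/s): [2.79, 2.79, 3.14, 3.14, 3.14, 3.14, 3.14].

### API

Orientations are given as a unit quaternion [w, x, y, z].
In Python, from station import arm, optics, order, spotter, sensors gives the robot as it stands. Calls block until the motion is done:
- arm.move_pose(position, orientation): joint-space move of the TCP to a pose.
- arm.servo_line(position, orientation=None, speed=0.15, until_force=None): straight line of the TCP; orientation=None keeps the orientation; speed is the mean speed in m/s. With until_force (N) it stops when the force on the tool has changed by that much, and returns True; else False.
- arm.set_joints(angles): joint-space move.
- arm.let_go() and arm.gripper_close(strength=None): open the fingers fully, or close them until they stop; strength is the grip in N (None keeps the last).
- arm.pause(seconds).
- arm.solve_ik(position, orientation): joint angles nearest the present ones, or None.
- optics.get_image(name): name is "side" or "top"; returns a dict with "color" (420x560x3 uint8, red, green, blue), "range_z" (420x560 float32, m along the optical axis (not along the pixel's ray), 0 where there is no reading), "fx", "fy", "cx", "cy" (pixels), "D" ([k1, k2, p1, p2, k3] as OpenCV has them; the pictures are not rectified), "R" (3x3) and "t" (3): a world point X has camera coordinates R X + t. Camera axes: x right, y down, z forward; pixel columns grow to the right and rows downward; lengths in m; the calibration is good to about 2 mm. A picture is of the moment at which its call begins.
A pose or a line that the arm cannot do raises arm.IKError and nothing moves.
- order.finish_job(): hands the job in, once; it reports no verdict.
Trained networks look in a picture, given as the dict that the camera call returned (one of the last four; its "shot" number tells which), for a name from the list of things; names that differ only in an ending like _2 or _b are one class to them, and where a whole thing is asked for, a point or a joint stands for the part that bears it (a point fixed in the world has none). Each returns a list of dicts, best first, with "p" (0 to 1); they miss things now and then, are a little off and sometimes report something else, mostly with a low value. They report only what shows in the picture. A call takes as long as a camera call.
- spotter.look_for(picture, name): "position" ([x, y, z] in m, in the coordinates of the camera as it stood for that picture, good to about 4 mm: the middle of the surface that is visible of it).
- spotter.spot_point(picture, name): "position" ([x, y, z] in m, in the coordinates of the camera as it stood for that picture, good to about 4 mm: a listed point, or the origin of a listed thing).
Readings, each from a call of its own:
- sensors.current_t(): time.
- sensors.current_joint_pos(): joint angles.
- sensors.current_qd(): joint speeds.
- sensors.current_tau(): joint torques, N m.
- sensors.current_eef_pos(): TCP position.
- sensors.current_orientation(): TCP orientation.
- sensors.current_contact_force(): force on the tool from outside, world axes, zero at the start.
- sensors.current_ft_torque(): the same for the moment, N m.
- sensors.current_finger_gap(): finger opening in m.
Only numpy, scipy, OpenCV 4.12 (cv2) and the standard library are available. Lean on these libraries where they do the work, as an engineer would, in place of code of your own. Each camera call takes 0.05 s, during which the arm holds its last target.

### The job

Take the low polish tin from the back of the steel stock tray and seat it flat in the round recess of the wooden dop stand. The aluminium flask, the amber jar and the square bottle hem it in: first clear all three onto the wooden board, standing, then move the tin, and finally put each container back upright on the very spot in the tray where it stood. Set everything down gently without dropping or tipping it, and leave the agate slab in the tray, the loose cut stone on the stand and the loupe on the board where they are.

Things in the scene. Friction and masses are not known exactly. Their poses are not given: they have to be found in the camera images.
- tray: Shallow stainless steel stock tray, fixed to the bench, 260 x 220 x 14 mm (x, y, z), walls and floor 3 mm thick. Origin: centre of its underside, on the bench; x along its 260 mm length, the back (where the tin stands) at +x. Inner floor 3 mm above the origin. The containers crowd its back half.
- board: Plain flat wooden board, fixed, 280 x 180 x 12 mm (x, y, z); empty at the start but for a loupe in one corner: the side area for the containers. Origin: centre of its underside; x along its 280 mm length; its top is 12 mm above the origin.
- stand: Light wooden dop stand, fixed, a block 240 x 140 x 30 mm (x, y, z). Origin: centre of its underside on the bench. A round recess with a black rubber floor, 70 mm diameter, 4 mm deep, is centred at x = -60 mm, y = 0, its floor 26 mm above the origin. Five upright thin dop sticks tipped with stones, up to 125 mm above the bench, rise from the +x half, all 110 mm or more from the recess centre.
- flask: Round aluminium screw flask with a slim black cap: body 46 mm diameter and straight up to 94 mm, cap 29 mm diameter, 124 mm high in all, about 0.22 kg. Origin: centre of its underside; z along its axis. Stands in the tray close beside or in front of the tin; the three containers trade places from start to start.
- jar: Wide amber glass jar with a flat steel lid: 62 mm diameter, straight up to 86 mm, lid 61 mm diameter, 106 mm high in all, about 0.34 kg. Origin: centre of its underside; z along its axis. One of the three containers round the tin.
- bottle: Square white plastic bottle with a round grey cap: body 48 x 48 mm (sides along its x and y), straight up to 94 mm, cap 29 mm diameter, 118 mm high in all, about 0.24 kg. Origin: centre of its underside; z up. One of the three containers round the tin.
- tin: Low round aluminium polish tin with lid: 52 mm diameter, 40 mm high, about 0.12 kg. Origin: centre of its underside; z up. Stands at the back of the tray, 2 to 25 mm from the containers in front of it and on both sides.
- slab: Flat agate slab, 58 x 40 x 7 mm, lying loose in the front part of the tray; to be left alone. Origin: centre of its underside.
- loupe: Small folded steel hand loupe, 59 x 30 x 12 mm, lying loose near one far corner of the board (about 105 mm along the board's +x, 66 mm along its +y); to be left alone. Origin: on the underside, at the centre of its round end, its length towards its own +x.
- cab: Loose cut stone (cabochon), a green-grey dome 31 mm across and 11 mm high, lying on top of the dop stand about 72 mm from the recess centre; to be left alone. Origin: centre of its underside.

How it is judged:
By the outcome, as a careful person would: the job done as asked, in the order asked, and still so for the second after the job is handed in, with the robot touching nothing.
It also fails if it takes over 144 s, if anything falls off the work surface, if the arm or the gripper's body presses on something with over 40 N, if the wrist force passes 120 N, or if a joint passes its speed limit or range.

## Working session

There is one attempt and no reset: what is moved stays moved. The work goes in short steps, each a Python script; the robot and the scene stay as the last script left them, time stands still between calls to the robot, and variables do not carry over. Pictures are saved under pics/ and viewed, and the job is handed in when it is done.

```bash
ls; mkdir -p pics; python3 - <<'E'
from station import arm, optics, order, spotter, sensors
import cv2, numpy as np
print(sensors.current_t(), arm.tip_extent, sensors.current_eef_pos(), sensors.current_orientation())
for n in ["side","top"]:
    p=optics.get_image(n)
    cv2.imwrite(f"pics/{n}0.png",p["color"][:,:,::-1])
    R=np.array(p["R"]);t=np.array(p["t"])
    print(n,p["fx"],p["D"],"cam",-R.T@t)
    for k in ["tray","board","stand","flask","jar","bottle","tin","slab","loupe","cab"]:
        r=spotter.spot_point(p,k)
        print(k,[(np.round(R.T@(np.array(d["position"])-t),3).tolist(),round(d["p"],2)) for d in r[:2]])
E
```

```text
pics
0.0 0.014 [0.24078832 0.49371506 0.2442139 ] [ 0.68883266  0.1582224   0.68914298 -0.15986616]
side 418.03059644571795 [0.00089602 0.         0.         0.         0.        ] cam [ 0.44259473 -0.74794024  0.53695128]
tray [([0.481, -0.325, -0.001], 0.9)]
board [([0.592, -0.005, -0.001], 0.58)]
stand [([0.499, 0.332, 0.001], 0.6)]
flask [([0.472, -0.326, 0.002], 0.97)]
jar [([0.537, -0.27, 0.004], 0.7), ([0.59, -0.005, 0.0], 0.47)]
bottle [([0.511, -0.396, 0.001], 0.75)]
tin [([0.536, -0.334, 0.006], 0.94)]
slab [([0.395, -0.297, 0.0], 0.77)]
loupe [([0.709, 0.04, 0.008], 0.48)]
cab [([0.506, 0.383, 0.028], 0.47)]
top 520.5205616535294 [0.04088135 0.         0.         0.         0.        ] cam [ 0.3434735  -0.00887444  1.2202235 ]
tray [([0.485, -0.325, 0.001], 0.68), ([0.702, 0.035, 0.015], 0.33)]
board [([0.59, -0.004, 0.001], 0.72)]
stand [([0.501, 0.332, 0.0], 0.81), ([0.701, 0.036, 0.013], 0.45)]
flask [([0.469, -0.323, 0.006], 0.59), ([0.589, -0.003, 0.001], 0.41)]
jar [([0.535, -0.274, 0.004], 0.62)]
bottle [([0.508, -0.406, 0.002], 0.73)]
tin [([0.532, -0.342, 0.001], 0.85)]
slab [([0.391, -0.295, 0.004], 0.59)]
loupe [([0.698, 0.039, 0.013], 0.68), ([0.535, -0.34, 0.004], 0.37)]
cab [([0.507, 0.377, 0.033], 0.44)]
```

View pics/side0.png

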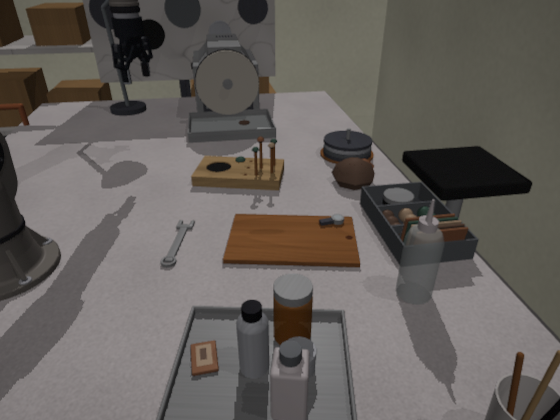

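View pics/top0.png

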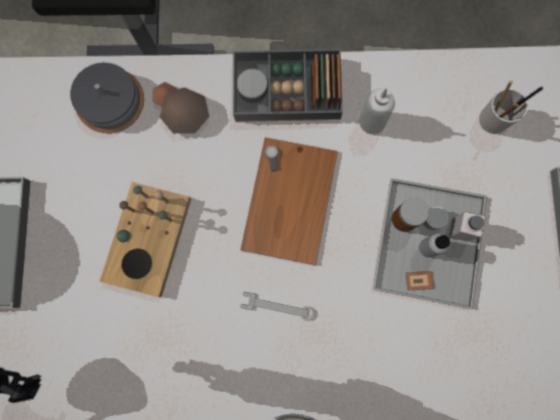

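The side view shows the tray contents (flask about (253,340), jar (293,305), bottle (290,385), tin behind them at about (300,350)), the slab at (204,357) and the loupe at (335,221). The top view shows the tray at (430,243), the board at (290,200), the recess at (137,263) and the cab at (123,236). Next I'll refine the positions from depth.

```bash
cat > h.py <<'E'
from station import arm, optics, order, spotter, sensors
import cv2, numpy as np
from scipy.optimize import least_squares
from scipy.spatial.transform import Rotation as Rot
def cloud(p):
    z=p["range_z"]; v,u=np.nonzero(z>0)
    K=np.array([[p["fx"],0,p["cx"]],[0,p["fy"],p["cy"]],[0,0,1]])
    n=cv2.undistortPoints(np.stack([u,v],1).astype(np.float64)[:,None],K,np.array(p["D"]))[:,0]
    d=z[v,u][:,None]
    X=np.hstack([n*d,d]); R=np.array(p["R"]);t=np.array(p["t"])
    return (X-t)@R, p["color"][v,u], np.stack([u,v],1)
def sel(X,c,r,z0,z1): return X[(np.hypot(X[:,0]-c[0],X[:,1]-c[1])<r)&(X[:,2]>z0)&(X[:,2]<z1)]
def circ(P,r):
    f=lambda q: np.hypot(P[:,0]-q[0],P[:,1]-q[1])-r
    s=least_squares(f,P[:,:2].mean(0),loss="soft_l1",f_scale=0.001); return s.x, np.abs(f(s.x)).mean()
def enc(P): return cv2.minEnclosingCircle((P[:,:2]*1000).astype(np.float32))
E
python3 - <<'E'
from h import *
import pickle
obj=dict(flask=((.470,-.325),.04),jar=((.536,-.272),.042),bottle=((.510,-.401),.045),tin=((.534,-.338),.028))
for n in ["side","top"]:
    p=optics.get_image(n); X,C,uv=cloud(p)
    pickle.dump((X,C,uv,p),open(f"{n}.pkl","wb"))
    T=sel(X,(.40,-.35),.02,-.02,.02);print(n,"floor z",np.median(T[:,2]), "bench",np.median(sel(X,(.45,-.1),.03,-.02,.02)[:,2]))
    B=sel(X,(.59,0),.05,0,.03);print("board z",np.median(B[:,2]))
    S=sel(X,(.49,.28),.01,0,.05);print("recess?",np.median(S[:,2]) if len(S) else None)
    for k,(c,r) in obj.items():
        zs={'flask':(.112,.135),'jar':(.10,.12),'bottle':(.108,.13),'tin':(.035,.05)}[k]
        P=sel(X,c,r,*zs)
        if len(P): print(k,"top",len(P),P.mean(0).round(4),enc(P))
        zb={'flask':(.02,.085),'jar':(.02,.08),'bottle':(.02,.09),'tin':(.01,.036)}[k]
        P=sel(X,c,r,*zb)
        if len(P)>10 and k!="bottle":
            print(k,"body",len(P),circ(P,{'flask':.023,'jar':.031,'tin':.026}[k]))
E
```

```text
side floor z 0.0024531561104945677 bench -0.0011719549821475465
board z 0.010696437323266464
recess? 0.028398975762878288
flask top 389 [ 0.4695 -0.3283  0.1235] ((469.2337646484375, -323.921630859375), 15.08389663696289)
flask body 950 (array([ 0.46977806, -0.32321307]), np.float64(0.00045898348234672657))
jar top 976 [ 0.5371 -0.2766  0.1075] ((538.6705322265625, -273.1910400390625), 31.52823257446289)
jar body 994 (array([ 0.53808205, -0.27131955]), np.float64(0.0005854880602339836))
bottle top 477 [ 0.51   -0.4027  0.1186] ((510.56109619140625, -399.1345520019531), 14.82419490814209)
tin top 282 [ 0.5478 -0.3345  0.0423] ((536.2060546875, -336.90765380859375), 26.356918334960938)
tin body 67 (array([ 0.57017229, -0.37405136]), np.float64(0.0008233426315164645))
top floor z 0.0032035514606894985 bench -8.452194811851877e-05
board z 0.011831415687194691
recess? 0.029593359797124352
flask top 180 [ 0.4677 -0.3217  0.1263] ((467.8563537597656, -323.4383239746094), 15.872459411621094)
flask body 163 (array([ 0.46865292, -0.32344794]), np.float64(0.0012807834907857002))
jar top 624 [ 0.5357 -0.2703  0.1089] ((536.2568969726562, -270.69744873046875), 30.592300415039062)
jar body 172 (array([ 0.53668625, -0.27196924]), np.float64(0.0005938777168838012))
bottle top 168 [ 0.5081 -0.3971  0.1201] ((509.2038879394531, -398.4918518066406), 14.922622680664062)
tin top 390 [ 0.5325 -0.3369  0.0433] ((533.4489135742188, -336.5708312988281), 26.24248504638672)
tin body 40 (array([ 0.53445718, -0.33730791]), np.float64(0.0003597793969560673))
```

```bash
python3 - <<'E'
from h import *
import pickle
for n in ["side","top"]:
    X,C,uv,p=pickle.load(open(f"{n}.pkl","rb"))
    def rect(c,r,z0,z1,name):
        P=sel(X,c,r,z0,z1); print(n,name,len(P),[np.round(a,1) for a in cv2.minAreaRect((P[:,:2]*1000).astype(np.float32))])
    rect((.51,-.3987),.036,.015,.1,"bottle")
    rect((.51,-.3987),.036,.09,.1,"bottle shoulder")
    rect((.59,-.004),.172,.009,.014,"board")
    rect((.5,.332),.145,.027,.032,"stand")
    rect((.483,-.325),.18,.0105,.0165,"tray rim")
    rect((.7,.038),.05,.017,.03,"loupe")
    P=sel(X,(.507,.38),.02,.034,.05); print("cab",P[:,:2].mean(0),enc(P))
    rect((.393,-.296),.05,.0075,.014,"slab")
    m=(np.hypot(X[:,0]-.485,X[:,1]-.28)<.09)&(C.max(1)<40)&(X[:,2]>.015)&(X[:,2]<.035)
    P=X[m]; print("recess dark",len(P),P.mean(0) if len(P) else 0, enc(P) if len(P) else 0)
E
```

```text
side bottle 2105 [array([ 510.2, -400.6]), array([48.6, 48.1]), np.float64(74.9)]
side bottle shoulder 757 [array([ 510.3, -400.1]), array([47.6, 48.1]), np.float64(74.9)]
side board 5590 [array([588.3,  -3.5]), array([183.2, 279.5]), np.float64(77.8)]
side stand 1299 [array([499.1, 331.2]), array([144.4, 240.5]), np.float64(74.7)]
side tray rim 1389 [array([ 483.8, -318.4]), array([211.9, 266. ]), np.float64(78.1)]
side loupe 153 [array([688.9,  34.6]), array([58.4, 31.5]), np.float64(12.0)]
cab [0.50618618 0.37640693] ((507.6260070800781, 378.65142822265625), 12.369406700134277)
side slab 827 [array([ 389.3, -294.9]), array([71.9, 61.3]), np.float64(78.9)]
recess dark 76 [0.44977385 0.3466023  0.02450108] ((447.33294677734375, 349.93829345703125), 29.902793884277344)
top bottle 580 [array([ 508.6, -398.1]), array([49.2, 47.8]), np.float64(74.6)]
top bottle shoulder 266 [array([ 508.6, -398.4]), array([47., 48.]), np.float64(75.1)]
top board 5993 [array([587.4,  -2.7]), array([179.9, 279.9]), np.float64(77.7)]
top stand 3916 [array([499.4, 331.9]), array([143.1, 239.9]), np.float64(74.6)]
top tray rim 823 [array([ 480.6, -326.2]), array([226.6, 265.6]), np.float64(78.0)]
top loupe 206 [array([691.8,  33.2]), array([61.3, 69.4]), np.float64(86.0)]
cab [0.5050425 0.3803502] ((507.1752624511719, 381.0126037597656), 15.547453880310059)
top slab 419 [array([ 396.7, -299.8]), array([90. , 83.8]), np.float64(2.5)]
recess dark 137 [0.4413973  0.34966231 0.02643587] ((441.5693054199219, 351.21258544921875), 31.034339904785156)
```

```bash
python3 - <<'E'
import cv2
a=cv2.imread("pics/top0.png"); 
b=cv2.resize(a[165:315,365:495],None,fx=5,fy=4,interpolation=3); b=cv2.resize(a[170:310,370:495],None,fx=4,fy=4,interpolation=3); cv2.imwrite("pics/tray_zoom.png",b)
cv2.imwrite("pics/st_zoom.png",cv2.resize(a[175:305,90:200],None,fx=4,fy=4,interpolation=3))
E
```

```text
(no output)
```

View pics/tray_zoom.png

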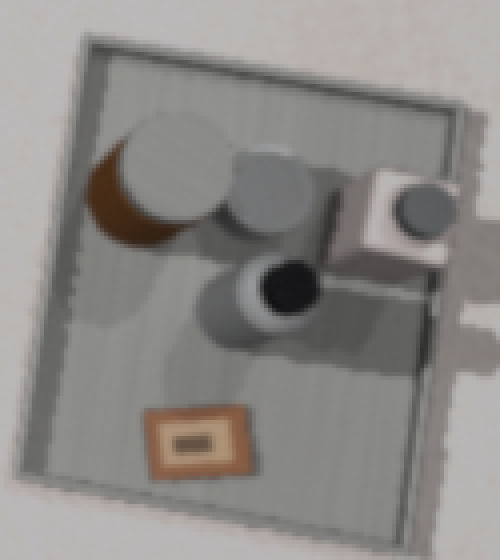

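View pics/st_zoom.png

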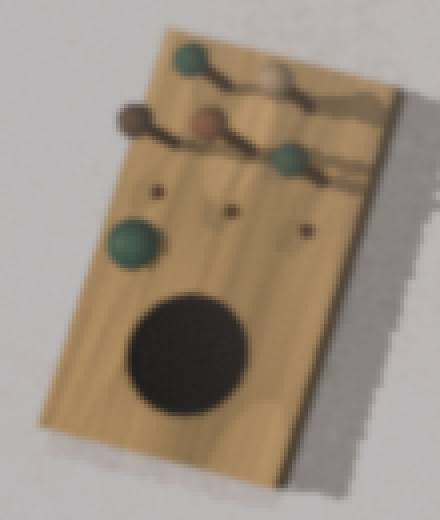

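```bash
cat >> h.py <<'E'
def quat(deg):
    a=np.radians(deg);c,s=np.cos(a),np.sin(a)
    q=Rot.from_matrix(np.array([[0,c,s],[0,s,-c],[-1,0,0]])).as_quat()
    return [q[3],q[0],q[1],q[2]]
BC=np.array([.588,-.003]);BY=np.radians(-12.2)
def bp(x,y): return BC+np.array([[np.cos(BY),-np.sin(BY)],[np.sin(BY),np.cos(BY)]])@np.array([x,y])
# name: xy, jaw deg, tcp height above underside, board spot
FL=dict(flask=((.469,-.3235),-12,.077,bp(.06,-.045)),
        jar=((.5375,-.2717),-12,.064,bp(-.075,-.045)),
        bottle=((.5095,-.3990),-15,.077,bp(-.075,.045)))
TIN=((.5345,-.337),-15)
HI=.25
E
python3 - <<'E'
from h import *
import pickle
X,C,uv,p=pickle.load(open("top.pkl","rb"))
K=np.array([[p["fx"],0,p["cx"]],[0,p["fy"],p["cy"]],[0,0,1]])
n=cv2.undistortPoints(np.array([[[137.,263.5]]]),K,np.array(p["D"]))[0,0]
R=np.array(p["R"]);t=np.array(p["t"]);o=-R.T@t;d=R.T@np.array([n[0],n[1],1]);s=(.03-o[2])/d[2];print("recess px",o+s*d)
for h in (0,180):
    print("start",np.round(sensors.current_joint_pos(),2))
    for k,(xy,a,z,b) in FL.items():
        for nm,q,zz in((k,xy,z),(k+"B",b,z)):
            for h2 in (zz,HI):
                j=arm.solve_ik([q[0],q[1],h2],quat(a+h)); print(h,nm,np.round(q,3),h2,None if j is None else np.round(j,2))
    for q,zz in ((TIN[0],.025),(TIN[0],HI),((.4414,.348),.05),((.4414,.348),HI)):
        j=arm.solve_ik([*q,zz],quat(-15+h)); print(h,"tin",q,zz,None if j is None else np.round(j,2))
E
```

```text
recess px [0.44091872 0.34729319 0.03      ]
start [-1.16  0.31  0.01  1.51 -0.    1.32 -0.03]
0 flask [ 0.469 -0.324] 0.077 [ 0.01  0.62  0.83  1.7  -0.51  1.05  0.79]
0 flask [ 0.469 -0.324] 0.25 [ 0.07  0.41  0.72  1.47 -0.27  1.37  0.59]
0 flaskB [ 0.637 -0.06 ] 0.077 [-0.41  0.74  0.77  1.49 -0.54  1.14  0.25]
0 flaskB [ 0.637 -0.06 ] 0.25 [-0.39  0.58  0.78  1.25 -0.4   1.46  0.14]
0 jar [ 0.538 -0.272] 0.064 [-0.22  0.82  1.08  1.62 -0.77  1.18  0.83]
0 jar [ 0.538 -0.272] 0.25 [-0.23  0.62  1.14  1.38 -0.56  1.49  0.67]
0 jarB [ 0.505 -0.031] 0.064 [-0.46  0.46  0.63  1.89 -0.34  0.9   0.13]
0 jarB [ 0.505 -0.031] 0.25 [-0.57  0.26  0.74  1.64 -0.18  1.31 -0.01]
0 bottle [ 0.509 -0.399] 0.077 [ 0.15  0.76  0.81  1.46 -0.57  1.16  0.79]
0 bottle [ 0.509 -0.399] 0.25 [ 0.2   0.6   0.77  1.22 -0.41  1.47  0.66]
0 bottleB [0.524 0.057] 0.077 [-0.59  0.47  0.6   1.82 -0.32  0.95 -0.11]
0 bottleB [0.524 0.057] 0.25 [-0.64  0.3   0.65  1.58 -0.18  1.32 -0.23]
0 tin (0.5345, -0.337) 0.025 [-0.07  0.91  1.03  1.56 -0.83  1.16  0.87]
0 tin (0.5345, -0.337) 0.25 [-0.02  0.62  0.97  1.28
[... 710 characters left out ...]
08  1.84  0.68  1.06  2.38]
180 jarB [ 0.505 -0.031] 0.25 [ 0.83  0.4  -1.08  1.59  0.35  1.37  2.65]
180 bottle [ 0.509 -0.399] 0.077 [ 0.02  0.9   1.12  1.47 -0.83  1.29 -2.19]
180 bottle [ 0.509 -0.399] 0.25 [ 0.05  0.72  1.12  1.23 -0.63  1.56 -2.33]
180 bottleB [0.524 0.057] 0.077 [-0.24  0.42  0.13  1.8  -0.07  0.92  2.8 ]
180 bottleB [0.524 0.057] 0.25 [-0.34  0.26  0.26  1.57 -0.07  1.31  2.8 ]
180 tin (0.5345, -0.337) 0.025 [-0.11  0.96  1.12  1.56 -0.91  1.21 -2.22]
180 tin (0.5345, -0.337) 0.25 [-0.08  0.68  1.12  1.28 -0.61  1.53 -2.44]
180 tin (0.4414, 0.348) 0.05 [-0.58  0.53 -0.16  1.72  0.1   0.91  2.09]
180 tin (0.4414, 0.348) 0.25 [-0.61  0.34 -0.11  1.47  0.04  1.34  2.15]
```

```bash
cat >> h.py <<'E'
def pick(name,xy,deg,zb,dz,grip,hi=HI):
    q=quat(deg)
    arm.move_pose([*xy,hi],q)
    arm.servo_line([*xy,zb+dz],q,speed=.15)
    arm.gripper_close(grip); 
    print(name,"gap",round(sensors.current_finger_gap(),4),"t",sensors.current_t(),"F",np.round(sensors.current_contact_force(),1))
    arm.servo_line([*xy,zb+dz+.02],q,speed=.06)
    arm.servo_line([*xy,hi],q,speed=.15)
    print(" lifted gap",round(sensors.current_finger_gap(),4),"F",np.round(sensors.current_contact_force(),1))
def place(name,xy,deg,zb,dz,hi=HI,force=3):
    q=quat(deg)
    arm.move_pose([*xy,hi],q)
    arm.servo_line([*xy,zb+dz+.015],q,speed=.12); arm.pause(.2)
    hit=arm.servo_line([*xy,zb+dz-.005],q,speed=.02,until_force=force)
    print(name,"contact",hit,"z rel",np.round(sensors.current_eef_pos()[2]-zb-dz,4),"F",np.round(sensors.current_contact_force(),1))
    arm.let_go()
    arm.servo_line([*xy,zb+dz+.03],q,speed=.08)
    arm.servo_line([*xy,hi],q,speed=.2)
    print(" t",sensors.current_t())
def shot(tag):
    for n in("side","top"):
        cv2.imwrite(f"pics/{n}_{tag}.png",optics.get_image(n)["color"][:,:,::-1])
E
python3 - <<'E'
from h import *
arm.set_joints([.6,.35,0,1.45,0,1.35,.5])
print(sensors.current_eef_pos(),sensors.current_t())
xy,a,dz,b=FL["flask"]
pick("flask",xy,a,.003,dz,50)
print(np.round(sensors.current_joint_pos(),2))
shot("f1")
E
```

```text
[ 0.45869687 -0.33264002  0.24838021] 4.2
flask gap 0.0445 t 6.2 F [0.1 0.5 4. ]
 lifted gap 0.0445 F [ 0.5  0.5 -2.5]
[ 0.57  0.35  0.01  1.45 -0.    1.35  0.37]
```

View pics/side_f1.png

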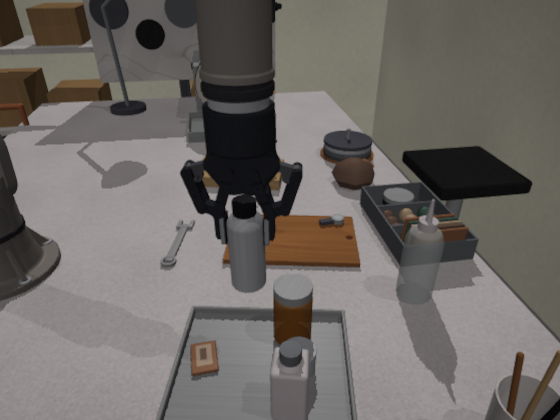

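The flask hangs upright in the jaws at about (246,245), and nothing else has moved. Next I'll place it.

```bash
python3 - <<'E'
from h import *
xy,a,dz,b=FL["flask"]
place("flask",b,a,.0115,dz)
xy,a,dz,b=FL["jar"]
pick("jar",xy,a,.003,dz,50)
shot("j1")
E
```

```text
flask contact True z rel 0.0014 F [-0.2  0.5  5. ]
 t 13.2
jar gap 0.0611 t 15.85 F [-0.2 -0.1  6. ]
 lifted gap 0.0608 F [-0.8  0.7 -4.6]
```

View pics/side_j1.png

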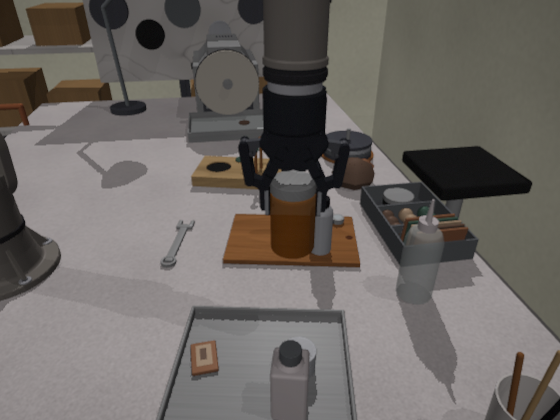

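The jar is held upright at about (293,215), and the flask stands on the board behind it at about (322,230).

```bash
python3 - <<'E'
from h import *
xy,a,dz,b=FL["jar"]
place("jar",b,a,.0115,dz)
xy,a,dz,b=FL["bottle"]
pick("bottle",xy,a,.003,dz,50)
place("bottle",b,a,.0115,dz)
arm.move_pose([.45,-.20,HI],quat(-15))
shot("b1")
p=optics.get_image("top");X,C,uv=cloud(p)
P=sel(X,TIN[0],.035,.036,.05);print("tin",enc(P),P.mean(0))
p=optics.get_image("side");X,C,uv=cloud(p)
P=sel(X,TIN[0],.035,.036,.05);print("tin",enc(P),P.mean(0)); P=sel(X,TIN[0],.035,.01,.036);print(circ(P,.026))
E
```

```text
jar contact True z rel 0.0018 F [1.3 0.3 5.5]
 t 22.75
bottle gap 0.0476 t 25.8417 F [1.1 0.3 3.1]
 lifted gap 0.047 F [ 0.8 -0.1 -1.6]
bottle contact True z rel 0.0013 F [-0.1  0.1  5. ]
 t 33.2083
tin ((0.0, 0.0), 0.0) [nan nan nan]
tin ((535.1953125, -337.8816833496094), 26.38068389892578) [ 0.53462378 -0.34092051  0.0423415 ]
(array([ 0.53556746, -0.33664225]), np.float64(0.00047032748612549206))<stdin>:10: RuntimeWarning: Mean of empty slice.
  ret = um.true_divide(
```

View pics/side_b1.png

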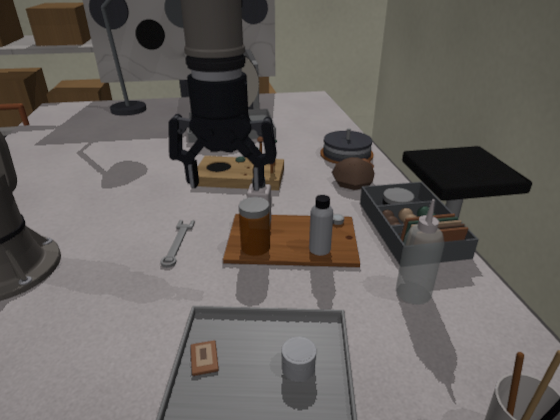

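View pics/top_b1.png

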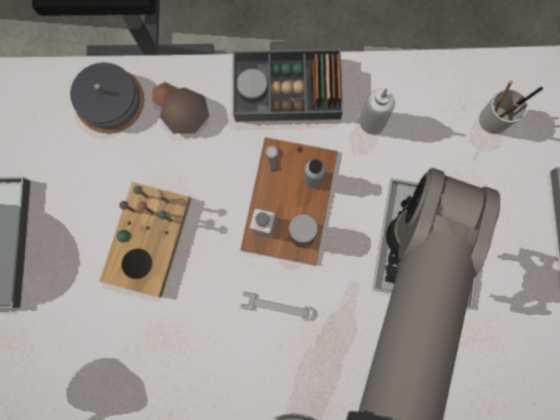

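All three containers stand on the board: jar (303,229), bottle (263,222) and flask (315,170) in the top view. The tin is alone at (299,359) in the side view. Next is the tin.

```bash
python3 - <<'E'
from h import *
xy=(.535,-.337)
pick("tin",xy,-15,.003,.024,35)
place("tin",(.441,.3475),-15,.026,.024)
arm.move_pose([.45,.05,.3],quat(-15))
shot("t1")
for n in("top","side"):
    p=optics.get_image(n);X,C,uv=cloud(p)
    P=sel(X,(.441,.3475),.04,.055,.075);print("tin",n,enc(P),P.mean(0),P[:,2].std())
    P=sel(X,(.507,.379),.02,.034,.05); print("cab",enc(P))
E
```

```text
tin gap 0.0505 t 37.1833 F [0.5 0.8 3.2]
 lifted gap 0.0507 F [ 0.2 -0.  -1.1]
tin contact True z rel 0.0008 F [-1.1 -0.5  4.2]
 t 46.1833
tin top ((438.6074523925781, 346.6637878417969), 26.64183235168457) [0.43917708 0.3456316  0.06590285] 0.0027343798118348505
cab ((506.6737060546875, 381.6202392578125), 15.987482070922852)
tin side ((438.0090637207031, 345.51776123046875), 27.399585723876953) [0.43957259 0.33901435 0.06276036] 0.0029015388617969536
cab ((506.10321044921875, 378.54833984375), 12.227546691894531)
```

```bash
python3 - <<'E'
import cv2,numpy as np
a=cv2.imread("pics/top_t1.png")[175:305,90:200];b=cv2.imread("pics/side_t1.png")[120:220,170:310]
cv2.imwrite("pics/t1z.png",np.hstack([cv2.resize(a,(355,420)),cv2.resize(b,(440,420))]))
E
```

```text
(no output)
```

View pics/t1z.png

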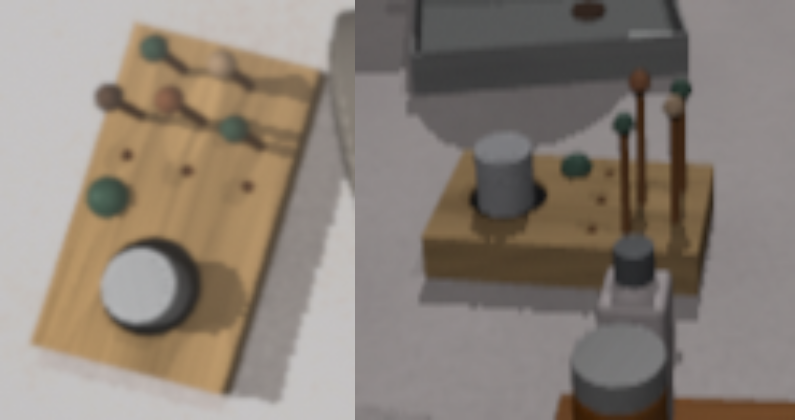

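```bash
python3 - <<'E'
from h import *
p=optics.get_image("top");X,C,uv=cloud(p)
P=sel(X,(.4386,.3467),.022,.055,.075);A=np.c_[P[:,:2]-P[:,:2].mean(0),np.ones(len(P))]
s=np.linalg.lstsq(A,P[:,2],rcond=None);print(len(P),"slope",s[0],"res",np.std(P[:,2]-A@s[0]))
# where containers now are
for k,zs in dict(flask=(.11,.15),jar=(.1,.13),bottle=(.11,.14)).items():
    b=FL[k][3]; 
    for n in("top","side"):
        X,C,uv=cloud(optics.get_image(n)); print(k,n,b.round(4),enc(sel(X,b,.042,*zs)))
E
```

```text
310 slope [-0.01784903 -0.00785384  0.06601764] res 0.002114571008404176
flask top [ 0.6371 -0.0597] ((634.3223266601562, -59.60011672973633), 21.588531494140625)
flask side [ 0.6371 -0.0597] ((635.036865234375, -64.15677642822266), 20.16463851928711)
jar top [ 0.5052 -0.0311] ((502.8371887207031, -30.984033584594727), 30.545557022094727)
jar side [ 0.5052 -0.0311] ((504.88836669921875, -31.55419921875), 32.35897445678711)
bottle top [0.5242 0.0568] ((0.0, 0.0), 0.0)
bottle side [0.5242 0.0568] ((525.7732543945312, 54.921199798583984), 15.538164138793945)
```

The tin sits flat: top at z = 0.066, tilt about 1°, roughly 2.5 mm off centre in the recess, with the cab unmoved. Now I'll return the containers.

```bash
python3 - <<'E'
from h import *
for k in("bottle","jar"):
    xy,a,dz,b=FL[k]
    pick(k,b,a,.0125,dz,50)
    place(k,xy,a,.003,dz)
shot("r1")
E
```

```text
bottle gap 0.0474 t 49.9917 F [-0.3 -0.   2.8]
 lifted gap 0.0476 F [-0.1 -0.7 -2.2]
bottle contact True z rel 0.0013 F [ 1.4 -0.8  4.8]
 t 57.4083
jar gap 0.0611 t 60.4417 F [-2.4  0.4  5.3]
 lifted gap 0.0609 F [ 0.4  0.  -5.8]
jar contact True z rel 0.0019 F [-0.6  0.3  5.1]
 t 67.3083
```

View pics/side_r1.png

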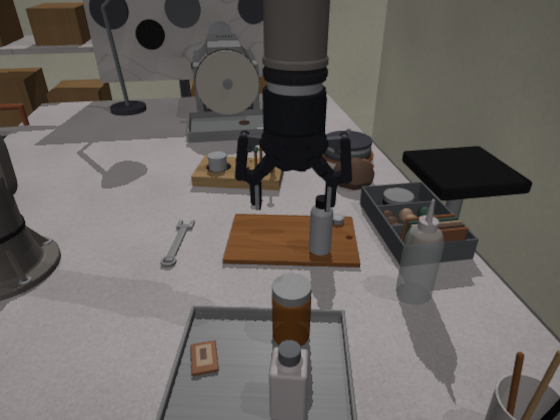

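The bottle (290,380) and jar (292,310) stand back in the tray. The flask goes last, followed by a final check.

```bash
python3 - <<'E'
from h import *
import pickle
xy,a,dz,b=FL["flask"]
pick("flask",b,a,.0125,dz,50)
place("flask",xy,a,.003,dz)
arm.set_joints([-.2,.2,0,1.5,0,1.35,.5]); print(sensors.current_eef_pos(),sensors.current_t())
shot("end")
obj=dict(flask=((.470,-.325),.04,.112,.135),jar=((.536,-.272),.042,.1,.12),bottle=((.510,-.401),.045,.108,.13),cab=((.507,.379),.02,.034,.05))
for n in("top","side"):
    X0=pickle.load(open(f"{n}.pkl","rb"))[0]; X1=cloud(optics.get_image(n))[0]
    for k,(c,r,z0,z1) in obj.items():
        e=[enc(sel(X,c,r,z0,z1)) for X in(X0,X1)]
        print(n,k,np.round(e[0][0],1),np.round(e[1][0],1),"d",np.round(np.subtract(e[1][0],e[0][0]),1), "mean d",np.round(1e3*(sel(X1,c,r,z0,z1).mean(0)-sel(X0,c,r,z0,z1).mean(0)),1))
    for k,r,zb in(("flask",.023,(.02,.085)),("jar",.031,(.02,.08))):
        f=[circ(sel(X,obj[k][0],obj[k][1],*zb),r)[0]*1e3 for X in(X0,X1)]; print("  body",k,np.round(f[1]-f[0],1))
    print("  bottle yaw",[cv2.minAreaRect((sel(X,(.51,-.399),.036,.015,.1)[:,:2]*1000).astype(np.float32))[::2] for X in(X0,X1)])
    P=sel(X1,(.4386,.3467),.03,.055,.075);print("  tin",enc(P),np.median(P[:,2]))
E
```

```text
flask gap 0.0443 t 70.0167 F [1.1 0.  3.6]
 lifted gap 0.0449 F [-0.3 -0.3 -1.6]
flask contact True z rel 0.0014 F [-0.5  0.8  4.7]
 t 76.9667
[0.53340729 0.08882489 0.30976079] 78.525
top flask [ 467.9 -323.4] [ 467.5 -322.8] d [-0.4  0.6] mean d [-1.3  0.4  0. ]
top jar [ 536.3 -270.7] [ 533.6 -270.6] d [-2.7  0.1] mean d [-2.   0.8  0. ]
top bottle [ 509.2 -398.5] [ 507.8 -399.1] d [-1.4 -0.6] mean d [-0.9  0.1 -0.1]
top cab [507.2 381. ] [508.6 379.2] d [ 1.4 -1.8] mean d [ 0.5  0.1 -0.4]
  body flask [-1.5  0.4]
  body jar [-2.   0.7]
  bottle yaw [((508.6262512207031, -398.11456298828125), 74.55718994140625), ((507.32421875, -398.3941650390625), 75.58057403564453)]
  tin ((439.5692443847656, 347.1880798339844), 26.209505081176758) 0.06575995512821013
side flask [ 469.2 -323.9] [ 468.4 -323.8] d [-0.9  0.2] mean d [-1.4  0.5 -0. ]
side jar [ 538.7 -273.2] [ 535.1 -272.1] d [-3.5  1.1] mean d [-2.1  0.7  0.1]
side bottle [ 510.6 -399.1] [ 508.9 -398.8] d [-1.7  0.3] mean d [-1.3  0.4 -0. ]
side cab [507.6 378.7] [506.7 376.5] d [-0.9 -2.1] mean d [-0.6 -0.6  0.2]
  body flask [-1.3  0.5]
  body jar [-2.   0.7]
  bottle yaw [((510.1861572265625, -400.6255798339844), 74.88731384277344), ((508.80108642578125, -400.51556396484375), 74.98762512207031)]
  tin ((440.5833435058594, 343.7978820800781), 27.462726593017578) 0.06364410681134045
```

View pics/side_end.png

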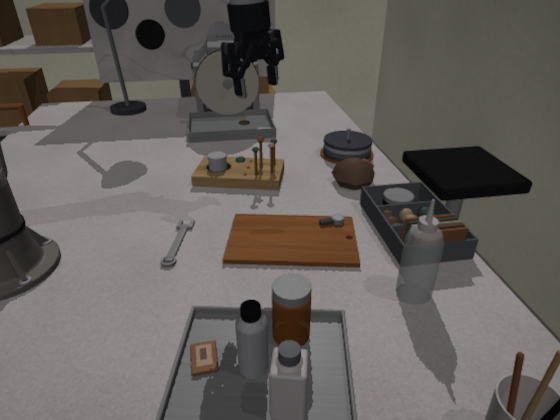

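View pics/top_end.png

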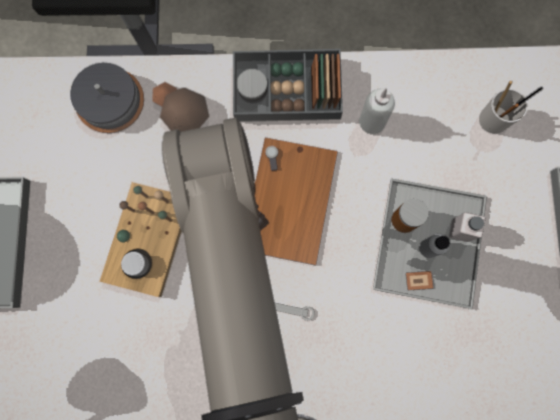

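All three containers are back within about 2 mm, upright, the tin is seated and the bystanders are where they were: slab (420,281), loupe (272,158) and cab (123,236) in the top view. I'm handing the job in.

```bash
python3 -c "
from station import order
print(order.finish_job())"
```

```text
the job is handed in; nothing more can be done
None
```

I finished the job in the order asked and handed it in at about 79 s of the 144 s allowed. I moved the flask, jar and bottle to the board, seated the tin in the recess, then put the bottle, jar and flask back in the tray.

**Containers:** All three stand upright on their old spots. Compared with the first pictures, the flask and bottle are off by about 1.5 mm and the jar by about 2 mm. The jar's lid circle alone read up to 3.5 mm. The bottle's turn matches to within about 1°.

**Tin:** It sits flat in the recess, with its top at 66 mm in the top view and 64 mm in the side view, against 66 mm expected. It is about 1.5 to 4 mm off the recess centre, depending on the camera, within the 9 mm of play. The tilt came out at about 1°, within the depth noise.

**Left alone:** The stone on the stand measured unmoved within about 2 mm, which is the noise level. The slab and loupe look unmoved in the pictures; I did not measure them at the end.

**Forces:** Every set-down stopped on light contact, at about 4 to 5.5 N. No check failed.

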